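# Clip the probe onto the water bath and set the alarm ring

### The job

Get the water bath ready for cooking: squeeze the probe clip open, take it off its stand and clip it near the middle of the steel tub's long wall nearest the robot, upright, gripping the wall, with the probe rod hanging inside the tub. Then turn only the wide outer ring of the thermometer console until its white line points at the long mark, leaving the small inner knob as it is set. Let go of everything, and do not disturb the mug, the mill or the lemon.

Things in the scene. Friction and masses are not known exactly. Their poses are not given: they have to be found in the camera images.
- clip_grip (a point): Sprung probe clip (65 g, 18 mm wide) like a clothes peg: flat black levers above a hinge, steel jaws with rubber pads below; starts clamped on the stand's plate. Point half-way up between the levers, 26 mm above the hinge; lever tops 18 mm above it, lever feet 22 mm below. z up; x level, across the plate, the way levers and jaws close, towards the probe rod's side; y along the plate's edge
- clip_mouth (a point): Point midway between the rubber jaw pads (18 mm wide, 10 mm high), 52 mm straight below clip_grip; parked, it is 10 mm below the top edge of the plate. It lies in the wall between the jaws when the clip is clamped
- probe_tip (a point): Lower end of the clip's steel probe rod (4 mm thick), 106 mm below clip_grip and 15 mm to its x side
- clip_lever (a joint): Opening of the clip (rad): -0.15 shut, 0 clamped on a 4 mm wall (start; levers lean apart, 34 mm over their outer faces at clip_grip, 41 mm at the top), 0.44 fully squeezed against a firm stop (about 12 N a lever; faces then parallel, 22 mm apart, 18 mm wide, 42 mm high; jaws gape 15 mm). Released, it grips a 4 mm wall with about 6 N
- stand: Fixed stand: 80x80x8 mm wooden base with an upright aluminium plate, 4 mm thick in x, 50 mm wide in y, top edge 90 mm above the worktop. Origin under the middle of the base; z up. The probe rod hangs on its +x side (away from the robot)
- tub: Fixed open steel tub, 120 mm in x by 180 mm in y, 100 mm high, walls 4 mm thick and upright, floor 4 mm. Origin under its centre; x points from the near long wall to the far one, z up. Small wire handles on the short ends
- tub_edge (a point): Middle of the top edge of the tub's long wall nearest the robot, in the middle of the wall's thickness, 100 mm above the worktop; axes as the tub's (x into the tub, y along the wall)
- console: Fixed white thermometer console; its 120x112 mm face slopes up away from the robot, its normal leaning 35 degrees from vertical towards console -x. Origin under its middle, x away from the robot, z up. Face centre, on the knobs' axis, 85 mm above the origin. On the face short ticks and one long thick mark straight up the slope from the knobs
- ring_mid (a point): Middle of the wide black fluted outer ring (54 mm diameter, 24 mm high), on the axis, 27 mm out from the face (it begins 15 mm off the face, on a narrower neck). z: the knobs' axis, out of the face; x: along the ring's white line. Turns easily (0.04 N m), stays where it is left
- ring (a joint): Angle of the outer ring (rad), counter-clockwise positive seen from in front of the face; 0 when its white line points at the long mark, range -2 to 2
- inner_mark (a point): Rim end of the black line on top of the small aluminium inner knob (25 mm diameter, standing 18 mm above the outer ring on the same axis): 12.5 mm from the axis, 57 mm out from the face. It turns very easily and is to stay as it is
- mug: Loose white mug, 86x120x96 mm, origin under its middle
- mill: Loose dark wooden pepper mill, 58 mm diameter, 170 mm high, origin under its middle
- lemon: Loose lemon, 70x51x52 mm, origin at its underside as it lay

How it is judged (in metres and radians):
On the way, in this order (a step that is already met when the one before it is completed fails the run):
1. the clip grips the tub's near wall, rod inside, let go (x of clip_mouth in the frame of tub_edge between -0.006 and 0.006 m and y of clip_mouth in the frame of tub_edge between -0.045 and 0.045 m and z of clip_mouth in the frame of tub_edge between -0.03 and -0.001 m and x of probe_tip in the frame of tub_edge above 0.003 m and angle between clip_grip's own z axis and vertical below 0.3 rad and angle between the x axis of clip_grip and the x axis of tub_edge, either way round below 0.3 rad and value of joint clip_lever between -0.08 and 0.12 rad and contact force between clip and tub above 1 N and contact force between clip and the fingers below 0.1 N), for 0.2 s.
2. the outer ring's line is at the long mark (value of joint ring between -0.14 and 0.14 rad), for 0.2 s.
At the end, for the whole second after the job is handed in: Clip let go, at rest, gripping the near long wall: jaw midpoint within 6 mm of its mid-plane, 45 mm of its middle, 1-30 mm below its top; within 17 deg of upright and of square to the wall; probe tip inside the tub; outer ring's line within 0.14 rad of the long mark, still (all of step 1 and all of step 2 and linear speed of clip below 0.02 m/s and velocity of joint ring between -0.05 and 0.05 rad/s); the robot touches nothing.
It fails at once if the inner knob was turned (its mark moved more than 3 mm, about 14 degrees) (distance of inner_mark from where it was at the start of the episode above 0.003 m).
It fails at once if the mug, mill or lemon was disturbed (moved more than 40 mm) (distance of any of mug, mill, lemon from where it was at the start of the episode above 0.04 m).
It also fails if it takes over 54 s, if anything falls off the work surface, if the arm or the gripper's body presses on something with over 40 N, if the wrist force passes 120 N, or if a joint passes its speed limit or range.

### The arm

A 6-joint arm with a two-finger parallel gripper is mounted at the origin on a cart in front of the work surface, level with it; the furniture and walls round the work are solid. World frame = base frame: x ahead of the robot, y to its left, z up, the work surface at z = 0. Lengths are in mm, angles in rad, forces in N, time in s.
With the tool pointing down it reaches from about 275 to 750 mm from the base axis. Payload 10.2 kg.
Tool frame: the origin (TCP) lies on the front face of the gripper's body, between the roots of the fingers; the fingertips stand 73 mm ahead of it and the grasp point (between the pads) lies 54 mm ahead of it; z points along the fingers, y is the direction in which the jaws open and shut (so a half turn about z gives the same grasp; the last joint's range is limited). The gripper opens to 85 mm and grips with 20 to 120 N. Pads are 22 mm wide; open, the fingers measure 114 mm over their backs; the gripper's body (76 mm by 85 mm) begins 54 mm behind the grasp point. The pads swing forward as they close: fully open they stand 13 mm farther back than shut.
Start: joints at [0.927, 0.313, 1.498, -0, 1.331, -0.223], TCP at [214.471, 479.201, 303.894] pointing down, gripper open.
Joint ranges: [-2.94, 2.94], [-0.97, 2.17], [0.19, 2.56], [-1.23, 4.37], [0.02, 3.11], [-2.88, 2.88]. Speed limits (rad/s): [2.39, 2.39, 3.01, 3.14, 3.14, 3.14].

### API

Orientations are given as a unit quaternion [w, x, y, z].
In Python, from rig import ctrl gives the robot as it stands.
- The arm moves only by the tool move_arm, never from a script. Its argument "series" is a list of rows, each a list of 3 entries, a list of its own where there are three numbers: the shift along the tool's x, y, z in mm, then the turn about the tool's z in degrees, then the opening, from 0 (shut) to 1 (fully open). In form: [[[tx, ty, tz], yaw, grip], ...]. A call has 1 to 10 rows; each row is the pose to reach, as a shift and turn from the pose commanded when the call began, along the tool's axes at that moment; what a row does not reach only later rows make up. A row lasts 1/8 s, in which the tool goes at most 62.5 mm and 10.7 degrees, less where a joint would pass 70% of its speed; a pose out of reach is approached as far as the arm can. A call with a gripper value outside its range is refused whole. The fingers move at their own pace and stop on an object; "force" is the grip in N (left out, the last holds). Time passes only in rows, so rows that repeat a pose let the fingers close. It gives the time, the measured TCP pose, the force and the opening at its end, in the units of the state.
- ctrl.sense(): the state, without advancing time (a new reading comes with each control period).
- ctrl.capture(name): name is "scene" or "top" or "wrist"; returns (picture, depth): 400x640x3 uint8, red, green, blue; 400x640 float32, mm along the optical axis (not along the pixel's ray), 0 where there is no reading.
- ctrl.camera_model(name): a dict with "fov_y" (degrees; the focal length in pixels is half the picture's height over the tangent of half this angle, whatever the lens; pixels are square), "cx", "cy" (the principal point, pixels), "rvec" (rotation vector, rad) and "tvec" (3), from world to camera coordinates, as OpenCV has them. Camera axes: x right, y down, z forward; pixel columns grow to the right and rows downward; lengths in mm; the calibration is good to about 2 mm. A picture is of the moment at which its call begins: read the wrist's pose just before it. camera_model takes no time and is no camera call; for the wrist camera it gives the pose at the moment of the call.
- ctrl.finish_job(): hands the job in, once; it reports no verdict.
The state is a dict: "time_s": time; "joints": joint angles; "dq": joint speeds; "tau": joint torques, N m; "eef_pos": TCP position; "ee_rot": TCP orientation; "force": force on the tool from outside, world axes, zero at the start; "wrist_torque": the same for the moment, N m; "grip_width": opening from 0.0 (shut) to 1.0 (fully open).
Only numpy, scipy, OpenCV 4.12 (cv2) and the standard library are available. Lean on these libraries where they do the work, as an engineer would, in place of code of your own. Each camera call takes 0.05 s, during which the arm holds its last target.

## Working session

There is one attempt and no reset: what is moved stays moved. The work goes in short steps, Python scripts to look and compute and a tool call to move; the robot and the scene stay as the last step left them, time stands still between calls to the robot, and variables do not carry over. Pictures are saved under pics/ and viewed, and the job is handed in when it is done.

Besides the shell and the picture viewer there is one more tool, called after ">>>" as name(argument=value, ...) on one line, values as JSON. move_arm: Moves the arm, as the interface text tells. Its arguments: {"type":"object","properties":{"series":{"type":"array","items":{"type":"array"}},"force":{"type":"number"}},"required":["series"]}

```bash
ls; mkdir -p pics
python3 - <<'E'
from rig import ctrl
import cv2,numpy as np
s=ctrl.sense();print(s)
for n in ["scene","top","wrist"]:
    m=ctrl.camera_model(n);print(n,m)
    p,d=ctrl.capture(n);cv2.imwrite(f"pics/{n}0.png",p[:,:,::-1]);np.savez(f"{n}0.npz",p=p,d=d,**{k:np.array(v) for k,v in m.items() if not isinstance(v,str)})
E
```

```text
pics
{'time_s': 0.0, 'joints': array([ 9.26594740e-01,  3.13471337e-01,  1.49847652e+00, -1.52513065e-05,
        1.33101441e+00, -2.23401541e-01]), 'dq': array([ 0.00195384,  0.00027493, -0.00160919, -0.00101051, -0.00114075,
        0.00083621]), 'tau': array([-7.50077265e-05, -4.12259066e+01, -2.59741455e+01, -2.19152294e-04,
        4.09469329e-03,  2.80166802e-05]), 'eef_pos': array([214.36212561, 479.04746525, 303.30925424]), 'ee_rot': array([-2.81120626e-04,  2.08849293e-01,  9.77947598e-01, -6.24490536e-04]), 'force': array([-0.66293   , -0.32552371,  0.39085281]), 'wrist_torque': array([ 0.02489569, -0.01055725, -0.01138423]), 'grip_width': 1.0056520735976318}
scene {'fov_y': 46.1109113865823, 'cx': 318.72501480401854, 'cy': 199.6525306608509, 'rvec': array([ 2.54690052,  0.29340467, -0.10760265]), 'tvec': array([-542.54015334,  -52.03912631, 1439.46234272])}
top {'fov_y': 45.799992910369454, 'cx': 314.56708262338117, 'cy': 200.5236973443154, 'rvec': array([ 2.139618  , -2.09633921,  0.18160567]), 'tvec': array([  -1.92118563,  551.20100693, 1435.44211828])}
wrist {'fov_y': 62.35756723381084, 'cx': 315.8008101905224, 'cy': 200.60572129092256, 'rvec': array([-2.41147807, -1.56121056, -0.23968833]), 'tvec': array([-524.42127691,  -39.18617517,  380.91673607])}
```

View pics/scene0.png

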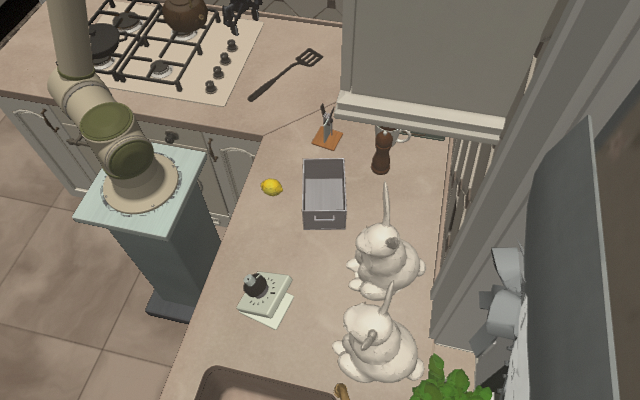

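View pics/top0.png

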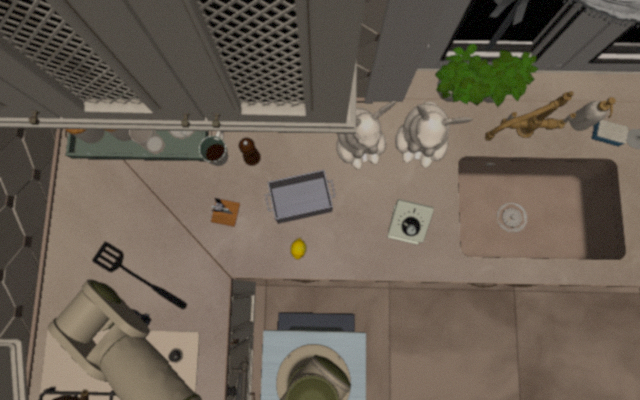

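View pics/wrist0.png

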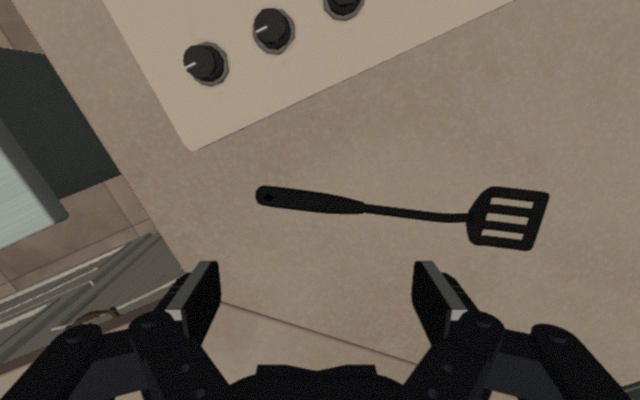

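The scene picture shows the stand and clip at about (327,135), tub (324,193), console (265,290), lemon (271,187), mill (382,150). The top picture shows the stand at (225,212), tub (300,197), console (410,222), with the robot at the bottom. Now I'll measure these from depth.

```bash
cat > h.py <<'E'
import numpy as np,cv2
from scipy.spatial.transform import Rotation as R
def cloud(m,d):
    h,w=d.shape;f=h/2/np.tan(np.radians(float(m['fov_y']))/2)
    v,u=np.mgrid[:h,:w].astype(float)
    X=np.stack([(u-m['cx'])/f*d,(v-m['cy'])/f*d,d],-1)
    Rm=cv2.Rodrigues(np.array(m['rvec'],float))[0]
    return (X-np.array(m['tvec']).ravel())@Rm
def proj(m,P,h=400):
    f=h/2/np.tan(np.radians(float(m['fov_y']))/2)
    K=np.array([[f,0,m['cx']],[0,f,m['cy']],[0,0,1]],float)
    return cv2.projectPoints(np.array(P,float).reshape(-1,3),np.array(m['rvec'],float),np.array(m['tvec'],float),K,None)[0].reshape(-1,2)
def hmap(W,ok,x0,x1,y0,y1,s=2):
    pass
E
python3 - <<'E'
from h import *
for n in ["scene","top"]:
    z=np.load(f"{n}0.npz");W=cloud(z,z['d']);ok=z['d']>0
    boxes=dict(scene=dict(stand=(305,100,350,155),tub=(295,150,352,235),con=(230,265,300,330),lemon=(258,175,286,198),mill=(365,125,415,180)),
      top=dict(stand=(205,190,245,232),tub=(262,165,340,228),con=(382,195,440,250),lemon=(285,235,312,263),mill=(200,130,265,168)))[n]
    for k,(a,b,c,e) in boxes.items():
        P=W[b:e,a:c][ok[b:e,a:c]]
        print(n,k,len(P))
        for lo,hi in [(-10,5),(5,20),(20,40),(40,60),(60,80),(80,95),(95,110),(110,130),(130,180)]:
            q=P[(P[:,2]>lo)&(P[:,2]<=hi)]
            if len(q): print('  ',lo,hi,len(q),np.percentile(q,[2,50,98],axis=0).round(0).tolist())
    c=cv2.resize(z['p'][:,:,::-1],None,fx=1,fy=1)
z=np.load("scene0.npz");p=z['p'][:,:,::-1]
a=cv2.resize(p[95:160,300:350],(400,520),interpolation=cv2.INTER_CUBIC);b=cv2.resize(p[260:330,230:300],(400,400),interpolation=cv2.INTER_CUBIC)
o=np.zeros((520,800,3),np.uint8);o[:,:400]=a;o[:400,400:]=b;cv2.imwrite("pics/crop0.png",o)
z=np.load("top0.npz");p=z['p'][:,:,::-1]
a=cv2.resize(p[190:235,200:250],(400,360),interpolation=cv2.INTER_CUBIC);b=cv2.resize(p[192:252,380:440],(400,400),interpolation=cv2.INTER_CUBIC)
o=np.zeros((520,800,3),np.uint8);o[:360,:400]=a;o[:400,400:]=b;cv2.imwrite("pics/crop1.png",o)
E
```

```text
scene stand 2467
   -10 5 1501 [[415.0, 229.0, -5.0], [483.0, 343.0, 0.0], [586.0, 461.0, 5.0]]
   5 20 430 [[442.0, 249.0, 5.0], [518.0, 289.0, 8.0], [573.0, 414.0, 13.0]]
   20 40 32 [[511.0, 267.0, 21.0], [516.0, 293.0, 30.0], [529.0, 318.0, 40.0]]
   40 60 34 [[510.0, 270.0, 42.0], [515.0, 291.0, 49.0], [528.0, 317.0, 59.0]]
   60 80 19 [[510.0, 272.0, 64.0], [515.0, 287.0, 72.0], [529.0, 298.0, 78.0]]
   80 95 42 [[504.0, 272.0, 81.0], [514.0, 288.0, 87.0], [530.0, 298.0, 95.0]]
   95 110 36 [[502.0, 281.0, 96.0], [516.0, 293.0, 102.0], [531.0, 306.0, 110.0]]
   110 130 43 [[500.0, 283.0, 110.0], [508.0, 293.0, 115.0], [527.0, 306.0, 129.0]]
   130 180 34 [[495.0, 283.0, 131.0], [500.0, 295.0, 140.0], [534.0, 305.0, 150.0]]
scene tub 4824
   -10 5 2357 [[442.0, -56.0, -4.0], [546.0, 91.0, 1.0], [648.0, 253.0, 5.0]]
   5 20 823 [[467.0, -48.0, 5.0], [556.0, 78.0, 7.0], [628.0, 214.0, 19.0]]
   20 40 317 [[493.0, -48.0, 20.0], [560.0, 35.0, 30.0], [635.0, 150.0, 40.0]]
   40 60 311 [[490.0, -48.0, 41.0], [550.0, 123.0, 48.0], [635.0, 150.0, 59.0]]
   60 80 361 [[488.0, -51.0, 60.0
[... 4373 characters left out ...]
3.0, -6.0], [731.0, 271.0, 0.0], [790.0, 384.0, 5.0]]
   5 20 179 [[666.0, 183.0, 5.0], [703.0, 273.0, 8.0], [787.0, 395.0, 19.0]]
   20 40 242 [[671.0, 201.0, 21.0], [707.0, 335.0, 37.0], [777.0, 375.0, 40.0]]
   40 60 299 [[665.0, 196.0, 40.0], [706.0, 330.0, 46.0], [770.0, 379.0, 59.0]]
   60 80 160 [[662.0, 199.0, 61.0], [696.0, 317.0, 69.0], [740.0, 369.0, 79.0]]
   80 95 163 [[660.0, 206.0, 81.0], [720.0, 325.0, 89.0], [759.0, 371.0, 95.0]]
   95 110 41 [[660.0, 212.0, 95.0], [713.0, 315.0, 97.0], [742.0, 369.0, 109.0]]
   110 130 21 [[676.0, 195.0, 112.0], [681.0, 209.0, 119.0], [698.0, 236.0, 126.0]]
   130 180 217 [[677.0, 195.0, 135.0], [695.0, 215.0, 153.0], [719.0, 239.0, 169.0]]
```

View pics/crop0.png

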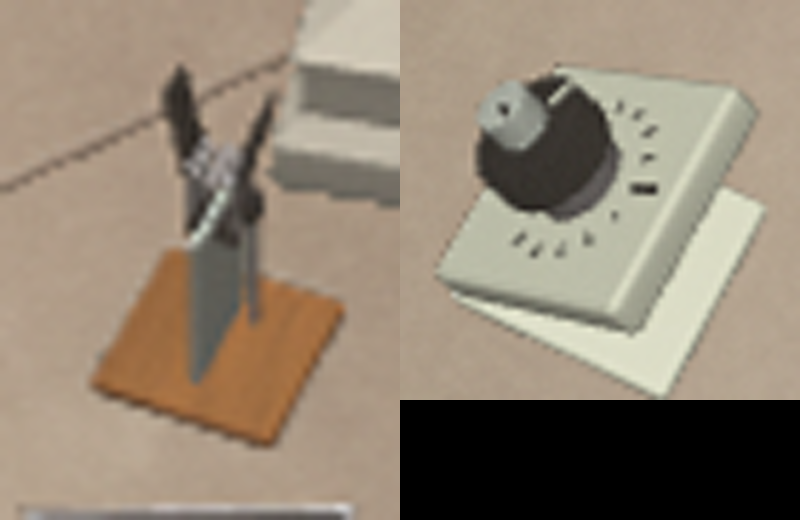

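View pics/crop1.png

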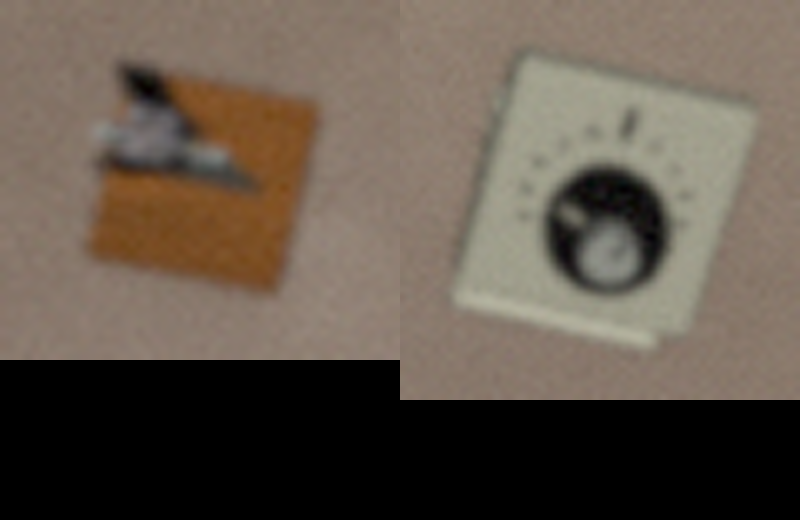

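The crops show the clip's levers leaning apart at the top of the stand's plate, the rod on the far side, and the ring's white line upper-left of the long mark (so counter-clockwise). Next I fit the poses.

```bash
cat >> h.py <<'E'
def onplane(m,uv,z,h=400):
    f=h/2/np.tan(np.radians(float(m['fov_y']))/2)
    Rm=cv2.Rodrigues(np.array(m['rvec'],float))[0];t=np.array(m['tvec']).ravel()
    uv=np.array(uv,float).reshape(-1,2)
    r=np.c_[(uv[:,0]-m['cx'])/f,(uv[:,1]-m['cy'])/f,np.ones(len(uv))]@Rm
    c=-Rm.T@t
    return c+r*((z-c[2])/r[:,2])[:,None]
E
python3 - <<'E'
from h import *
for n in ["scene","top"]:
    z=dict(np.load(f"{n}0.npz"));W=cloud(z,z['d']);ok=z['d']>0
    hsv=cv2.cvtColor(z['p'],cv2.COLOR_RGB2HSV)
    m=(hsv[...,0]<18)&(hsv[...,1]>150)&(np.abs(W[...,0]-515)<80)&(np.abs(W[...,1]-300)<80)
    v,u=np.nonzero(m);P=onplane(z,np.c_[u,v],8)
    r=cv2.minAreaRect(P[:,:2].astype(np.float32));print(n,'stand',len(P),r)
    # tub rim
    m=ok&(W[...,0]>470)&(W[...,0]<660)&(W[...,1]>-60)&(W[...,1]<170)&(W[...,2]>80)&(W[...,2]<112)
    P=W[m];r=cv2.minAreaRect(P[:,:2].astype(np.float32));print(n,'tub',len(P),r)
    m=ok&(W[...,0]>400)&(W[...,0]<570)&(W[...,1]>-380)&(W[...,1]<-200)&(W[...,2]>42)
    P=W[m]
    # RANSAC plane
    best=None;rng=np.random.default_rng(0)
    for _ in range(500):
        a=P[rng.choice(len(P),3,False)];nn=np.cross(a[1]-a[0],a[2]-a[0]);L=np.linalg.norm(nn)
        if L<100: continue
        nn/=L;k=np.abs((P-a[0])@nn)<3
        if best is None or k.sum()>best.sum(): best=k
    Q=P[best];c=Q.mean(0);nn=np.linalg.svd(Q-c)[2][2];nn*=np.sign(nn[2])
    yaw=np.arctan2(-nn[1],-nn[0]);print(n,'console n',nn,'tilt',np.degrees(np.arccos(nn[2])),'yaw',np.degrees(yaw))
    ex=np.array([np.cos(yaw),np.sin(yaw),0])*np.cos(np.radians(35))+[0,0,np.sin(np.radians(35))];ey=np.cross(nn,ex)
    uv=np.c_[(Q-c)@ex,(Q-c)@ey].astype(np.float32);r=cv2.minAreaRect(uv);print(r, 'centre',c+ex*r[0][0]+ey*r[0][1])
E
```

```text
scene stand 108 ((515.9462280273438, 293.0096435546875), (74.7076416015625, 74.5636978149414), 80.94234466552734)
scene tub 655 ((562.5030517578125, 42.253997802734375), (119.80254364013672, 202.72015380859375), 13.824028015136719)
scene console n [-0.55098362  0.11180306  0.82699282] tilt 34.208944028312295 yaw -11.470457563574726
((-14.815269470214844, 7.568305969238281), (110.5593490600586, 123.18915557861328), 89.11009216308594) centre [ 483.98790068 -286.84925284   87.25644416]
top stand 378 ((515.8087768554688, 297.968017578125), (73.49822998046875, 73.16090393066406), 79.8471908569336)
top tub 459 ((562.3721923828125, 54.842742919921875), (121.7298583984375, 213.32748413085938), 13.596491813659668)
top console n [-0.55838925  0.13227378  0.81896587] tilt 35.01859322221073 yaw -13.326832926656108
((-5.915851593017578, -2.0455703735351562), (121.14828491210938, 112.06334686279297), 1.3080357313156128) centre [ 485.51287094 -282.26790736   85.08266028]
```

```bash
cat >> h.py <<'E'
def tool(s):
    q=s['ee_rot'];return np.array(s['eef_pos']),R.from_quat([q[1],q[2],q[3],q[0]]).as_matrix()
def delta(s,target):  # world target tcp -> tool shift
    p,T=tool(s);return T.T@(np.array(target)-p)
E
python3 - <<'E'
from h import *
from rig import ctrl
s=ctrl.sense();p,T=tool(s);m=ctrl.camera_model("wrist")
Rm=cv2.Rodrigues(m['rvec'])[0];c=-Rm.T@m['tvec']
print('cam in tool',T.T@(c-p),'axes',(T.T@Rm.T).round(3))
print('T',T.round(3))
a=np.radians(-10);xd=np.array([np.cos(a),np.sin(a),0])
# camera over the stand: tool y = xd ; tool x = y x z, z down
ty=xd;tx=np.cross(ty,[0,0,-1]);print('tx',tx)
ct=T.T@(c-p)
for zz in (300,):
    tgt=np.array([515,295,zz])-tx*ct[0]-ty*ct[1]; print(tgt,delta(s,tgt))
print(delta(s,[515,295,300]))
E
```

```text
cam in tool [ 77.32743713   0.27861235 -70.52505345] axes [[-0.001 -0.953 -0.303]
 [ 1.    -0.001 -0.001]
 [ 0.001 -0.303  0.953]]
T [[-0.913  0.408 -0.001]
 [ 0.408  0.913 -0.001]
 [ 0.    -0.001 -1.   ]]
tx [0.17364818 0.98480775 0.        ]
[501.29785185 218.89572092 300.        ] [-368.16233506 -120.31979787    3.52970119]
[-349.58538473  -45.25647554    3.46103708]
```

>>> move_arm(series=[[[-44, -6, 0], 9.5, 1], [[-88, -12, 0], 19, 1], [[-132, -17, 5], 28.5, 1], [[-176, -23, 10], 38, 1], [[-220, -29, 15], 47.5, 1], [[-264, -34, 20], 57, 1], [[-308, -40, 23], 66.5, 1], [[-350, -45, 23], 76, 1], [[-350, -45, 23], 76, 1], [[-350, -45, 23], 76, 1]])

```text
time_s: 1.4
eef_pos: [515.1, 295.4, 280.6]
ee_rot: [-0.0, 0.766, 0.643, -0.0]
force: [-0.3, 0.7, 0.9]
grip_width: 1.004
```

Run:
```python
from h import *
from rig import ctrl
s=ctrl.sense();p,T=tool(s);m=ctrl.camera_model("wrist")
print(s['time_s'],p,T.round(3).tolist(),s['joints'].round(2))
a,d=ctrl.capture("wrist");cv2.imwrite("pics/w1.png",a[:,:,::-1]);np.savez("w1.npz",p=a,d=d,**m)
```

```text
1.4 [515.11853097 295.3899851  280.61057528] [[0.174, 0.985, -0.001], [0.985, -0.174, -0.0], [-0.0, -0.001, -1.0]] [0.32 0.48 1.31 0.   1.35 0.5 ]
```

View pics/w1.png

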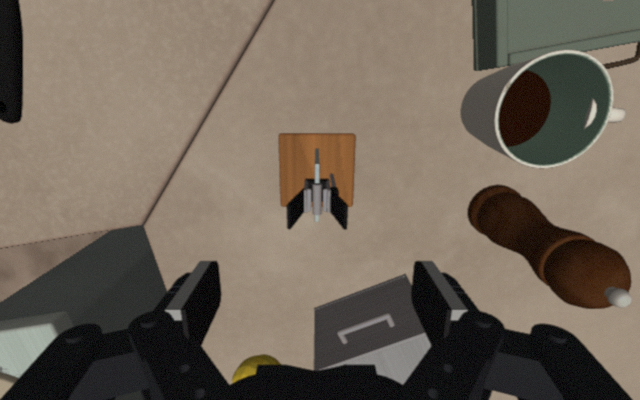

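The wrist picture shows the base square-on at (317,170), with the clip levers at (296,207) and (339,207), so the yaw is good. The mill (550,245) and mug (545,105) are clear to the right.

Run:
```python
from h import *
from rig import ctrl
z=dict(np.load("w1.npz"));W=cloud(z,z['d']);hsv=cv2.cvtColor(z['p'],cv2.COLOR_RGB2HSV)
m=(hsv[...,0]<18)&(hsv[...,1]>140);m[:100]=0;m[225:]=0;m[:,:260]=0;m[:,375:]=0
v,u=np.nonzero(m);P=onplane(z,np.c_[u,v],8);print('base',cv2.minAreaRect(P[:,:2].astype(np.float32)))
s=ctrl.sense();p,T=tool(s)
sub=W[140:235,275:360].reshape(-1,3);L=(sub-p)@T
for lo,hi in [(40,84),(84,96),(96,110),(110,120),(120,135),(135,145),(145,156)]:
    k=(sub[:,2]>lo)&(sub[:,2]<=hi);q=L[k]
    print(lo,hi,k.sum(),'tool x',np.percentile(q[:,0],[3,50,97]).round(1),'tool y',np.percentile(q[:,1],[3,50,97]).round(1)) if k.sum() else 0
c=cv2.resize(z['p'][130:240,260:380,::-1],(780,600)[:2] if 0 else (654,600),interpolation=cv2.INTER_CUBIC);cv2.imwrite("pics/w1c.png",c)
```

```text
base ((514.2048950195312, 287.2684326171875), (96.58080291748047, 77.44878387451172), 79.60565185546875)
40 84 115 tool x [ 1.7 10.1 25.7] tool y [-7.6  4.7 17. ]
84 96 301 tool x [-21.9   9.1  25. ] tool y [-7.6  1.3 14.4]
96 110 295 tool x [-9.7  4.5 13.1] tool y [-8.   0.5 16.6]
110 120 485 tool x [-7.3  2.3 10.3] tool y [-10.    1.3  11.6]
120 135 313 tool x [-6.2  3.2 10.2] tool y [-14.   12.2  15.7]
135 145 242 tool x [-6.2  3.2 10.3] tool y [-16.2   0.8  18. ]
145 156 250 tool x [-6.7  2.1  9.8] tool y [-18.9   0.9  20.6]
```

View pics/w1c.png

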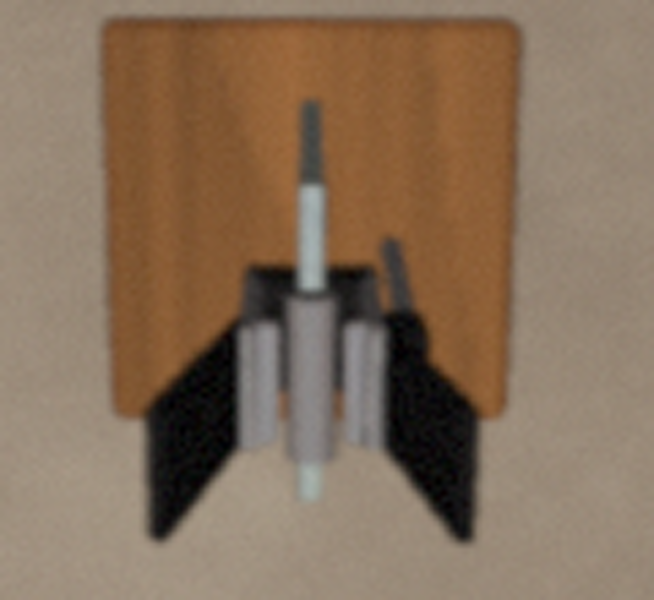

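>>> move_arm(series=[[[2, 1, 25], 0, 1], [[2, 1, 50], 0, 1], [[2, 1, 75], 0, 1], [[2, 1, 94], 0, 1], [[2, 1, 94], 0, 1], [[2, 1, 94], 0, 0.6], [[2, 1, 94], 0, 0.5]], force=40)

```text
time_s: 2.33
eef_pos: [517.0, 297.2, 188.0]
ee_rot: [0.0, 0.767, 0.642, 0.001]
force: [0.2, 0.6, 0.0]
grip_width: 0.603
```

Run:
```python
from h import *
from rig import ctrl
s=ctrl.sense();print(s['eef_pos'],s['force'],s['grip_width'])
a,d=ctrl.capture("wrist");cv2.imwrite("pics/w2.png",a[:,:,::-1])
```

```text
[517.01399375 297.23951579 187.95046513] [0.2367605  0.58220985 0.02356049] 0.6030289521691441
```

View pics/w2.png

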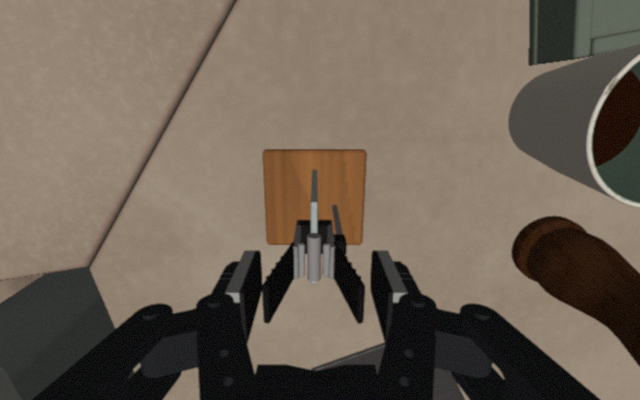

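The levers sit centred between the pads (levers at columns 265–363, pads at 250–380). I'll close.

>>> move_arm(series=[[[0, 0, 1], 0, 0.4], [[0, 0, 1], 0, 0.2], [[0, 0, 1], 0, 0.1], [[0, 0, 1], 0, 0.05], [[0, 0, 1], 0, 0], [[0, 0, 1], 0, 0], [[0, 0, 1], 0, 0]], force=40)

```text
time_s: 3.25
eef_pos: [516.9, 296.9, 185.9]
ee_rot: [-0.0, 0.767, 0.642, 0.0]
force: [-0.1, -0.0, 0.5]
grip_width: 0.242
```

Run:
```python
from h import *
from rig import ctrl
s=ctrl.sense();print(s['eef_pos'],s['force'],s['grip_width'])
a,d=ctrl.capture("wrist");cv2.imwrite("pics/w3.png",a[:,:,::-1])
```

```text
[516.89889779 296.93882946 185.90179707] [-0.13383404 -0.0454153   0.52778783] 0.24164626857124433
```

View pics/w3.png

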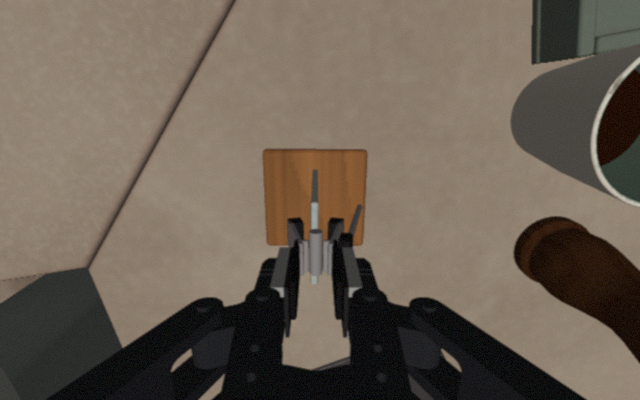

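The opening of 0.24 (20.5 mm) shows the clip is fully squeezed and its jaws are off the plate. Lift, then carry over the tub.

>>> move_arm(series=[[[0, 0, -10], 0, 0], [[0, 0, -30], 0, 0], [[0, 0, -60], 0, 0], [[0, 0, -90], 0, 0], [[0, 0, -110], 0, 0], [[-30, 5, -110], -4, 0], [[-70, 10, -110], -10, 0], [[-120, 17, -110], -17, 0], [[-160, 22, -110], -23.7, 0], [[-160, 22, -110], -23.7, 0]])

```text
time_s: 4.55
eef_pos: [510.5, 133.5, 296.8]
ee_rot: [0.0, 0.619, 0.785, 0.0]
force: [0.7, 0.3, -0.0]
grip_width: 0.246
```

Run:
```python
from h import *
from rig import ctrl
s=ctrl.sense();p,T=tool(s);m=ctrl.camera_model("wrist")
print(s['time_s'],p,T.round(3).tolist(),s['grip_width'],s['force'])
a,d=ctrl.capture("wrist");cv2.imwrite("pics/w4.png",a[:,:,::-1]);np.savez("w4.npz",p=a,d=d,**m)
```

```text
4.55 [510.52890861 133.53495884 296.80308449] [[-0.233, 0.973, 0.001], [0.973, 0.233, -0.0], [-0.0, 0.001, -1.0]] 0.246269567802589 [ 0.70931222  0.26193421 -0.04911631]
```

View pics/w4.png

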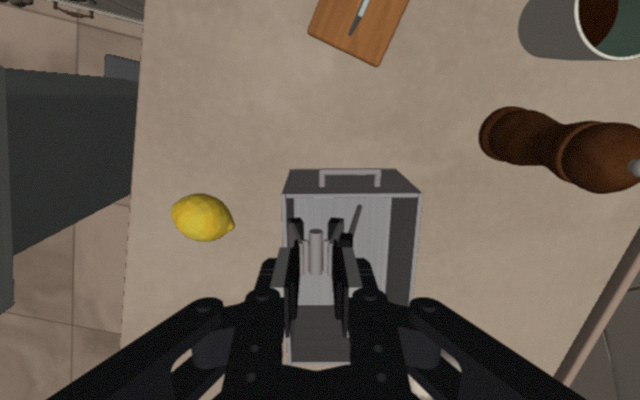

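The clip is held and the stand is empty. The tub's far-end rim corners are at (283,193) and (420,193), and the lemon (202,217) is untouched.

Run:
```python
from h import *
z=dict(np.load("w4.npz"));W=cloud(z,z['d'])
c=z['p'][150:380,250:450,::-1];cv2.imwrite("pics/w4c.png",cv2.resize(c,None,fx=2.6,fy=2.6,interpolation=cv2.INTER_CUBIC))
P=W[160:380,265:440].reshape(-1,3)
k=(P[:,2]>96)&(P[:,2]<105)&(P[:,0]<680);P=P[k]
yaw=np.radians(13.5)
for y in (13,13.5,14,14.5):
    a=np.radians(y);u=P[:,0]*np.cos(a)+P[:,1]*np.sin(a);v=-P[:,0]*np.sin(a)+P[:,1]*np.cos(a)
    h,e=np.histogram(u,np.arange(480,670,2));i=np.argsort(h)[-8:];print(y,sorted([(e[j],h[j]) for j in i]))
    h,e=np.histogram(v,np.arange(-220,80,2));i=np.argsort(h)[-6:];print('   v',sorted([(e[j],h[j]) for j in i]))
# scene / top rims in the same frame
for n in ["scene","top"]:
    q=dict(np.load(f"{n}0.npz"));W=cloud(q,q['d']);P=W.reshape(-1,3)
    P=P[(P[:,2]>96)&(P[:,2]<104)&(P[:,0]>470)&(P[:,0]<660)&(P[:,1]>-60)&(P[:,1]<165)]
    a=np.radians(13.7);u=P[:,0]*np.cos(a)+P[:,1]*np.sin(a);v=-P[:,0]*np.sin(a)+P[:,1]*np.cos(a)
    print(n,np.percentile(u,[1,3,10,90,97,99]),np.percentile(v,[1,3,10,90,97,99]))
```

```text
13 [(np.int64(498), np.int64(120)), (np.int64(500), np.int64(184)), (np.int64(502), np.int64(107)), (np.int64(516), np.int64(31)), (np.int64(526), np.int64(31)), (np.int64(612), np.int64(49)), (np.int64(614), np.int64(352)), (np.int64(616), np.int64(221))]
   v [(np.int64(-166), np.int64(59)), (np.int64(-164), np.int64(141)), (np.int64(-162), np.int64(183)), (np.int64(10), np.int64(211)), (np.int64(12), np.int64(328)), (np.int64(14), np.int64(310))]
13.5 [(np.int64(498), np.int64(165)), (np.int64(500), np.int64(192)), (np.int64(502), np.int64(63)), (np.int64(516), np.int64(30)), (np.int64(522), np.int64(30)), (np.int64(612), np.int64(96)), (np.int64(614), np.int64(345)), (np.int64(616), np.int64(197))]
   v [(np.int64(-170), np.int64(82)), (np.int64(-168), np.int64(219)), (np.int64(-166), np.int64(80)), (np.int64(4), np.int64(36)), (np.int64(6), np.int64(309)), (np.int64(8), np.int64(498))]
14 [(np.int64(496), np.int64(35)), (np.int64(498), np.int64(175)), (np.int64(500), np.int64(194)), (np.int64(534), np.int64(31)), (np.int64(550), np.int64(32)), (np.int64(612), np.int64(217)), (np
[... 350 characters left out ...]
)), (np.int64(522), np.int64(31)), (np.int64(550), np.int64(31)), (np.int64(612), np.int64(280)), (np.int64(614), np.int64(248)), (np.int64(616), np.int64(116))]
   v [(np.int64(-178), np.int64(153)), (np.int64(-176), np.int64(177)), (np.int64(-6), np.int64(52)), (np.int64(-4), np.int64(265)), (np.int64(-2), np.int64(393)), (np.int64(0), np.int64(154))]
scene [496.60977367 496.95087888 498.15137044 614.67040774 616.00703241
 616.20993531] [-173.99850062 -173.48183001 -171.92534767    5.57351343    7.19909429
    8.42148466]
top [498.75332971 498.94730953 499.71647839 617.38737999 618.50172787
 618.83307839] [-169.20674444 -168.86457314 -167.22091795    7.84858614    9.4719953
    9.80090596]
```

View pics/w4c.png

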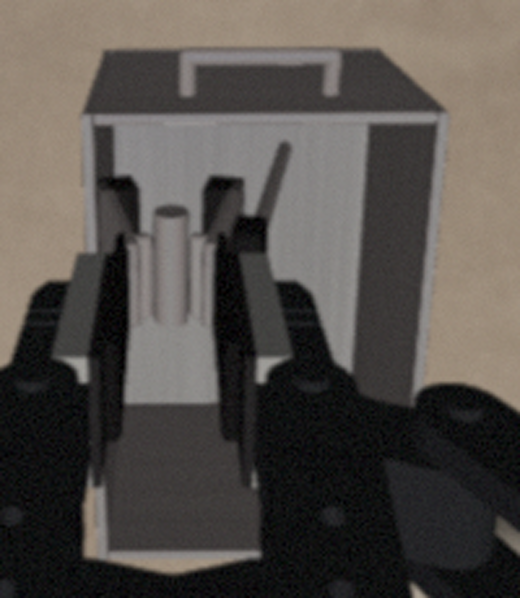

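>>> move_arm(series=[[[-30, -9, 0], 0, 0], [[-60, -18, 0], 0, 0], [[-91, -27.5, 0], 0, 0], [[-91, -27.5, 20], 0, 0], [[-91, -27.5, 40], 0, 0], [[-91, -27.5, 55], 0, 0], [[-91, -27.5, 55], 0, 0]])

```text
time_s: 5.48
eef_pos: [505.0, 41.2, 240.3]
ee_rot: [-0.001, 0.618, 0.786, -0.0]
force: [0.1, 0.0, 0.1]
grip_width: 0.245
```

Run:
```python
from h import *
from rig import ctrl
s=ctrl.sense();p,T=tool(s);m=ctrl.camera_model("wrist")
print(s['time_s'],p,T.round(3).tolist(),s['grip_width'],s['force'])
a,d=ctrl.capture("wrist");np.savez("w5.npz",p=a,d=d,**m)
b,db=ctrl.capture("scene");np.savez("s5.npz",p=b,d=db)
o=np.zeros((560,800,3),np.uint8);o[:320,:512]=cv2.resize(a[:,:,::-1],(512,320));o[320:560,:400]=cv2.resize(b[130:250,260:460,::-1],(400,240))
o[:,512:800]=cv2.resize(a[200:400,265:375,::-1],(288,560));cv2.imwrite("pics/w5.png",o)
W=cloud(m,d);P=W[100:400,200:440].reshape(-1,3);P=P[(P[:,2]>96)&(P[:,2]<104)&(P[:,0]<680)];
y=13.5;g=np.radians(y);u=P[:,0]*np.cos(g)+P[:,1]*np.sin(g);v=-P[:,0]*np.sin(g)+P[:,1]*np.cos(g)
h,e=np.histogram(u,np.arange(480,670,2));i=np.argsort(h)[-8:];print(y,sorted([(int(e[j]),int(h[j])) for j in i]))
print('tcp u',p[0]*np.cos(g)+p[1]*np.sin(g))
```

```text
5.475 [504.97801736  41.24199097 240.32286913] [[-0.235, 0.972, -0.002], [0.972, 0.235, 0.0], [0.001, -0.001, -1.0]] 0.24497792544052582 [0.12011934 0.03321581 0.14988254]
13.5 [(498, 379), (500, 630), (502, 111), (506, 24), (508, 22), (512, 24), (516, 21), (518, 21)]
tcp u 500.653186134331
```

View pics/w5.png

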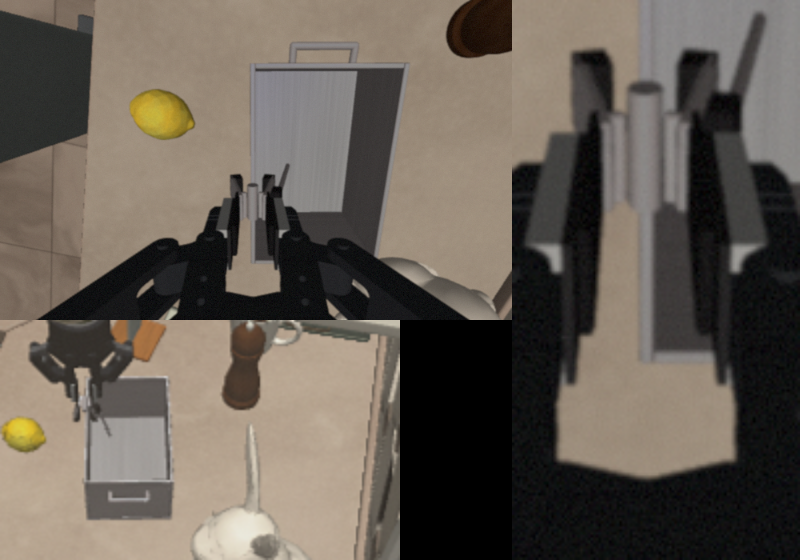

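The wall line passes right under the hinge (u of the wall about 500.3, TCP 500.65), and the rod is on the inside. Lower and let go slowly.

>>> move_arm(series=[[[0, 0, 15], 0, 0], [[0, 0, 30], 0, 0], [[0, 0, 46], 0, 0], [[0, 0, 46], 0, 0], [[0, 0, 46], 0, 0]])

```text
time_s: 6.2
eef_pos: [505.3, 40.6, 195.1]
ee_rot: [0.0, 0.618, 0.786, 0.0]
force: [0.0, -0.3, -0.9]
grip_width: 0.24
```

Run:
```python
from h import *
from rig import ctrl
s=ctrl.sense();p,T=tool(s);m=ctrl.camera_model("wrist")
print(s['time_s'],p,s['grip_width'],s['force'])
a,d=ctrl.capture("wrist");cv2.imwrite("pics/w6.png",cv2.resize(a[180:400,200:440,::-1],None,fx=2.5,fy=2.5))
```

```text
6.2 [505.27894784  40.60797033 195.09248232] 0.24038071611845102 [ 0.00931068 -0.31781586 -0.89256771]
```

View pics/w6.png

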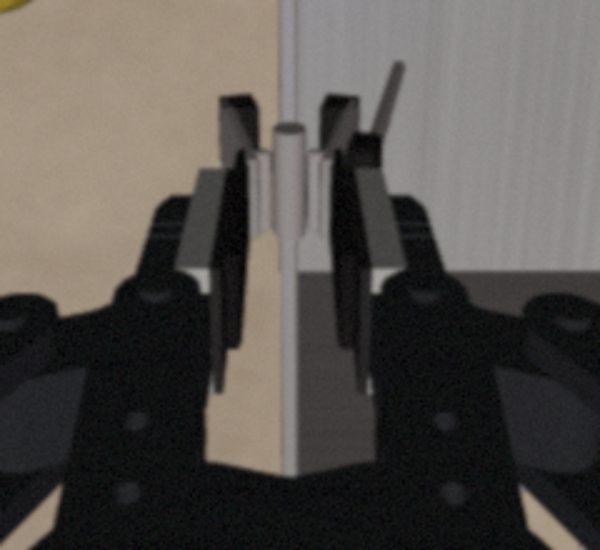

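The wall runs centred between the jaws, with one jaw on each side. Open gradually.

>>> move_arm(series=[[[0, 0, 0], 0, 0.28], [[0, 0, 0], 0, 0.34], [[0, 0, 0], 0, 0.42], [[0, 0, 0], 0, 0.5], [[0, 0, 0], 0, 0.65], [[0, 0, 0], 0, 0.8], [[0, 0, 0], 0, 0.8], [[0, 0, 0], 0, 0.8]])

```text
time_s: 7.25
eef_pos: [505.1, 40.6, 194.9]
ee_rot: [0.0, 0.618, 0.786, 0.0]
force: [1.0, -0.4, 0.1]
grip_width: 0.797
```

Run:
```python
from h import *
from rig import ctrl
s=ctrl.sense();p,T=tool(s);m=ctrl.camera_model("wrist")
print(s['time_s'],p,s['grip_width'],s['force'])
a,d=ctrl.capture("wrist");cv2.imwrite("pics/w7.png",cv2.resize(a[180:400,200:440,::-1],None,fx=2.5,fy=2.5))
```

```text
7.25 [505.11724457  40.64974938 194.88851313] 0.7966461518632363 [ 1.02405217 -0.41912942  0.14778519]
```

View pics/w7.png

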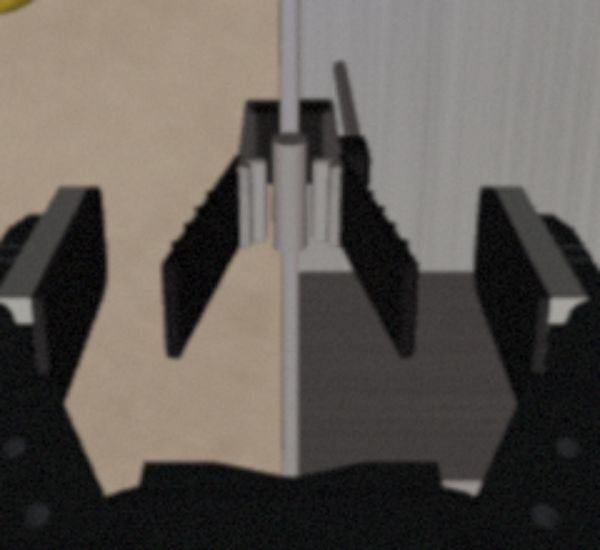

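The clip is clamped and upright, with its levers symmetric about the wall and the rod inside. Raise straight up, then go over the console.

>>> move_arm(series=[[[0, 0, -20], 0, 0.9], [[0, 0, -55], 0, 1], [[0, 0, -95], 0, 1], [[-43, -16, -95], -9, 1], [[-86, -32, -95], -18, 1], [[-130, -48, -95], -27.5, 1], [[-173, -63, -95], -37, 1], [[-217, -79, -95], -46, 1], [[-260, -95, -95], -55, 1], [[-303, -110, -95], -64, 1]])

```text
time_s: 8.55
eef_pos: [469.0, -281.2, 289.9]
ee_rot: [0.0, 0.106, 0.994, -0.0]
force: [0.7, 0.2, 0.9]
grip_width: 0.999
```

>>> move_arm(series=[[[0, 0, 0], 0, 1], [[0, 0, 0], 0, 1]])

```text
time_s: 8.8
eef_pos: [469.4, -279.2, 289.8]
ee_rot: [-0.0, 0.109, 0.994, 0.0]
force: [0.4, -0.1, -0.6]
grip_width: 1.001
```

Run:
```python
from h import *
from rig import ctrl
s=ctrl.sense();p,T=tool(s);m=ctrl.camera_model("wrist")
print(s['time_s'],p,T.round(3).tolist(),s['joints'].round(2),s['grip_width'],s['force'])
a,d=ctrl.capture("wrist");np.savez("w8.npz",p=a,d=d,**m);cv2.imwrite("pics/w8.png",a[:,:,::-1])
b,db=ctrl.capture("scene");ms=ctrl.camera_model("scene");np.savez("s8.npz",p=b,d=db,**ms)
cv2.imwrite("pics/s8.png",cv2.resize(b[130:250,260:420,::-1],(800,600),interpolation=cv2.INTER_CUBIC))
```

```text
8.8 [ 469.40242997 -279.23442989  289.78844064] [[-0.976, 0.216, -0.0], [0.216, 0.976, 0.0], [0.0, 0.0, -1.0]] [-0.75  0.37  1.46  0.    1.32 -2.1 ] 1.0006711378535826 [ 0.40981461 -0.1179521  -0.62301857]
```

View pics/w8.png

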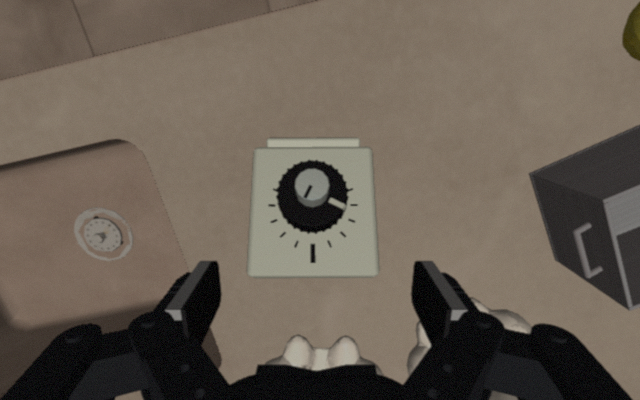

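View pics/s8.png

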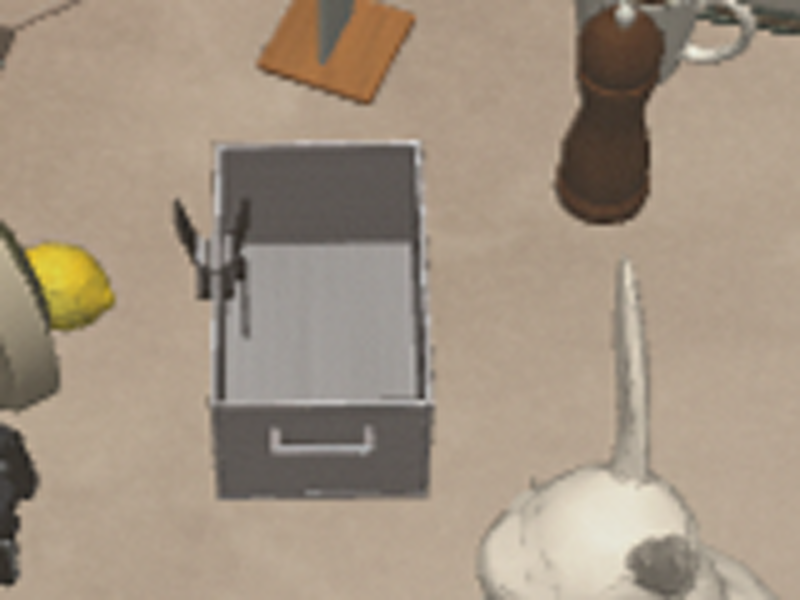

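The clip stands on the near wall with the rod inside the tub. The wrist view shows the ring centred near (313,197), its white line near (337,203), the long mark at (313,253) and the inner knob at (312,187).

```bash
cat >> h.py <<'E'
def fitplane(P,it=800,tol=2):
    rng=np.random.default_rng(0);best=None
    for _ in range(it):
        a=P[rng.choice(len(P),3,False)];n=np.cross(a[1]-a[0],a[2]-a[0]);L=np.linalg.norm(n)
        if L<200: continue
        n/=L
        if not 0.75<abs(n[2])<0.88: continue
        k=np.abs((P-a[0])@n)<tol
        if best is None or k.sum()>best.sum(): best=k
    Q=P[best];c=Q.mean(0);n=np.linalg.svd(Q-c,full_matrices=False)[2][2];return c,n*np.sign(n[2]),Q
def rayplane(m,uv,c,n,h=400):
    f=h/2/np.tan(np.radians(float(m['fov_y']))/2)
    Rm=cv2.Rodrigues(np.array(m['rvec'],float))[0];t=np.array(m['tvec']).ravel()
    uv=np.array(uv,float).reshape(-1,2)
    r=np.c_[(uv[:,0]-m['cx'])/f,(uv[:,1]-m['cy'])/f,np.ones(len(uv))]@Rm
    o=-Rm.T@t
    return o+r*(((c-o)@n)/(r@n))[:,None]
E
cat > ring.py <<'E'
from h import *
import sys
def ana(f,box=(230,130,400,290),out=None):
    z=dict(np.load(f));W=cloud(z,z['d']);a,b,c_,e=box
    S=W[b:e,a:c_];P=S[(S[...,2]>30)&(S[...,2]<175)]
    c,n,Q=fitplane(P)
    yaw=np.arctan2(-n[1],-n[0]);ex=np.array([0,0,1])-n*n[2];ex/=np.linalg.norm(ex);ey=np.cross(n,ex)
    r=cv2.minAreaRect(np.c_[(Q-c)@ex,(Q-c)@ey].astype(np.float32));fc=c+ex*r[0][0]+ey*r[0][1]
    h=(P-c)@n
    print('tilt',np.degrees(np.arccos(n[2])).round(1),'yaw',np.degrees(yaw).round(2),'rect',r,'fc',fc.round(1))
    for lo,hi in((10,34),(36,42),(50,60)):
        q=P[(h>lo)&(h<hi)];
        if len(q): print(lo,hi,len(q),'slope',np.percentile((q-fc)@ex,[2,50,98]).round(1),'y',np.percentile((q-fc)@ey,[2,50,98]).round(1))
    # rectify ring-top plane
    im=[]
    for off in (39,0.,57):
        g=np.mgrid[-45:65:0.25,-45:45:0.25] if 0 else None
        X,Y=np.meshgrid(np.arange(45,-45,-.25),np.arange(60,-45,-.25))
        pts=fc+n*off+ex*Y[...,None]+ey*X[...,None]
        uv=proj(z,pts).reshape(X.shape+(2,)).astype(np.float32)
        im.append(cv2.remap(z['p'],uv[...,0],uv[...,1],cv2.INTER_CUBIC)[...,::-1])
    o=np.hstack(im[:2]);
    if out: cv2.imwrite(out,o)
    return z,fc,n,ex,ey
if __name__=="__main__": ana(sys.argv[1],out=sys.argv[2])
E
python3 ring.py w8.npz pics/r8.png
```

```text
tilt 35.0 yaw -12.28 rect ((-8.173576354980469, -0.10675430297851562), (118.06866455078125, 109.97262573242188), 0.062059491872787476) fc [ 483.9 -285.6   85.8]
10 34 284 slope [ 3.9 23.4 27.1] y [-25.6   1.7  26.2]
36 42 2699 slope [-24.7   5.4  24.9] y [-24.7   0.4  24.8]
50 60 927 slope [-11.    0.8  11.3] y [-10.8  -0.1  11.3]
```

View pics/r8.png

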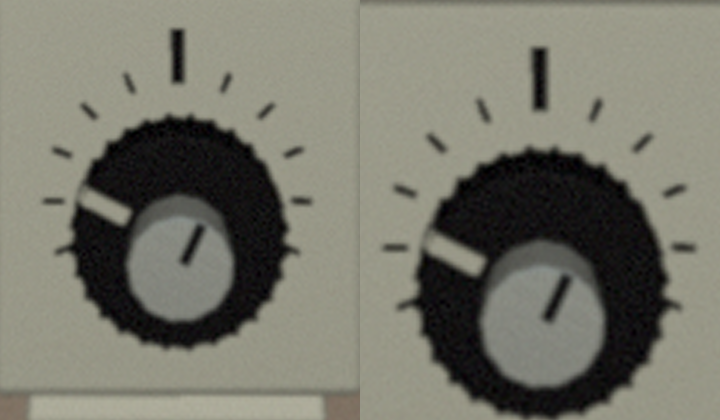

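The ring reads about +64°, so it has to turn about −64°. With the tool vertical, I'll grip the ring across its sides and turn it in short strokes around the symmetric yaw, keeping the gripper's body clear of the inner knob.

>>> move_arm(series=[[[1, -3, 30], -7.5, 0.8], [[1, -3, 60], -15, 0.8], [[1, -3, 85], -15, 0.8], [[1, -3, 105], -15, 0.8], [[1, -3, 118], -15, 0.8], [[1, -3, 126], -15, 0.8], [[1, -3, 126], -15, 0.8], [[1, -3, 126], -15, 0.8]], force=20)

```text
time_s: 9.9
eef_pos: [468.0, -282.5, 164.5]
ee_rot: [0.0, -0.023, 1.0, -0.0]
force: [0.1, 0.6, 0.6]
grip_width: 0.799
```

Run:
```python
from h import *
from rig import ctrl
s=ctrl.sense();p,T=tool(s);m=ctrl.camera_model("wrist")
print(s['time_s'],p,T.round(3).tolist(),s['grip_width'],s['force'])
a,d=ctrl.capture("wrist");np.savez("w9.npz",p=a,d=d,**m);cv2.imwrite("pics/w9.png",a[:,:,::-1])
```

```text
9.9 [ 467.99689359 -282.53902029  164.54026006] [[-0.999, -0.045, 0.001], [-0.045, 0.999, -0.001], [-0.001, -0.001, -1.0]] 0.7991676791722114 [0.14830937 0.58173316 0.63910309]
```

View pics/w9.png

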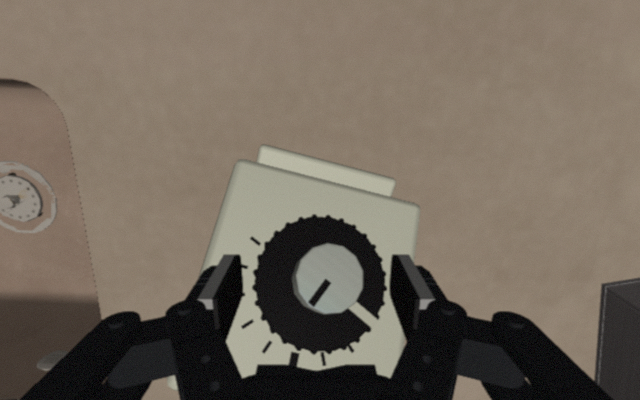

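The ring (columns 255–385) lies between the pads (240 and 392) and nothing is touching. Close gently.

>>> move_arm(series=[[[0, 0, 0], 0, 0.72], [[0, 0, 0], 0, 0.66], [[0, 0, 0], 0, 0.6], [[0, 0, 0], 0, 0.55], [[0, 0, 0], 0, 0.5], [[0, 0, 0], 0, 0.5]], force=20)

```text
time_s: 10.7
eef_pos: [467.8, -282.0, 164.5]
ee_rot: [0.0, -0.023, 1.0, 0.0]
force: [-2.3, 5.2, 7.5]
grip_width: 0.642
```

Run:
```python
from rig import ctrl
s=ctrl.sense();print(s['eef_pos'],s['grip_width'],s['force'],s['wrist_torque'])
```

```text
[ 467.80797626 -282.03064959  164.51708528] 0.6423023414368839 [-2.28006903  5.16897721  7.45794143] [ 0.72609519  0.30736839 -0.03916019]
```

>>> move_arm(series=[[[0, 0, 0], 6, 0.5], [[0, 0, 0], 12, 0.5], [[0, 0, 0], 18, 0.5], [[0, 0, 0], 24, 0.5], [[0, 0, 0], 30, 0.5], [[0, 0, 0], 30, 0.5], [[0, 0, 0], 30, 0.8], [[0, 0, 0], 30, 0.8], [[0, 0, 0], 30, 0.8]])

```text
time_s: 11.82
eef_pos: [467.8, -282.5, 163.8]
ee_rot: [0.0, 0.237, 0.972, -0.0]
force: [-0.2, -0.5, -0.1]
grip_width: 0.798
```

```bash
python3 - <<'E'
from h import *
from rig import ctrl
s=ctrl.sense();p,T=tool(s);m=ctrl.camera_model("wrist")
print(s['time_s'],p,T.round(3).tolist(),s['grip_width'],s['force'])
a,d=ctrl.capture("wrist");np.savez("w10.npz",p=a,d=d,**m);cv2.imwrite("pics/w10.png",a[:,:,::-1])
z,dd=dict(np.load("w9.npz")),0
E
cat > rect.py <<'E'
from h import *
import sys
# fixed face frame from w8
t=np.radians(35);y=np.radians(-12.28);n=np.array([-np.sin(t)*np.cos(y),-np.sin(t)*np.sin(y),np.cos(t)])
fc=np.array([483.9,-285.6,85.8]);ex=np.array([0,0,1])-n*n[2];ex/=np.linalg.norm(ex);ey=np.cross(n,ex)
def rect(f,off):
    z=dict(np.load(f));X,Y=np.meshgrid(np.arange(45,-45,-.25),np.arange(60,-45,-.25))
    uv=proj(z,fc+n*off+ex*Y[...,None]+ey*X[...,None]).reshape(X.shape+(2,)).astype(np.float32)
    return cv2.remap(z['p'],uv[...,0],uv[...,1],cv2.INTER_CUBIC)[...,::-1]
o=np.hstack([rect(sys.argv[1],39),rect(sys.argv[1],57)])
cv2.imwrite(sys.argv[2],o)
E
python3 rect.py w10.npz pics/r10.png
```

```text
11.825 [ 467.78281478 -282.53441349  163.8106679 ] [[-0.888, 0.46, 0.0], [0.46, 0.888, -0.0], [-0.0, -0.0, -1.0]] 0.7982410417581529 [-0.22147416 -0.53888876 -0.09424262]
```

View pics/w10.png

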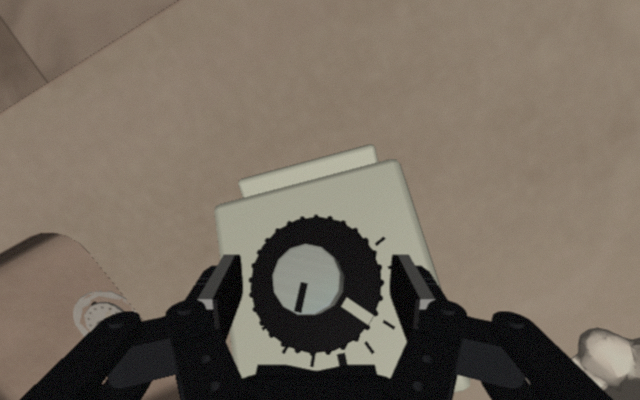

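View pics/r10.png

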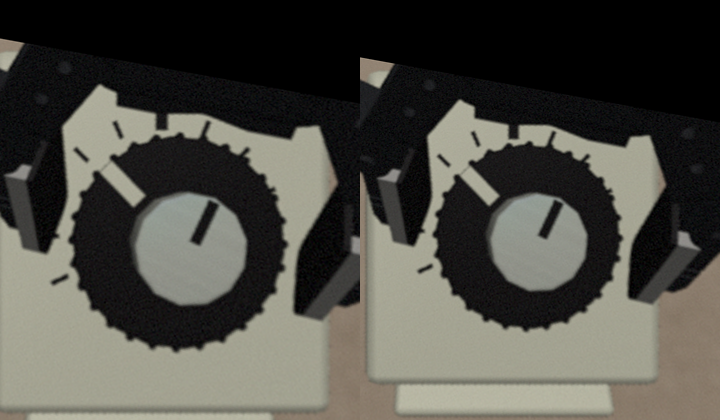

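The ring moved from about 65° to about 44° and the inner mark is unchanged (about 25°). Go back, grip again and repeat the stroke.

>>> move_arm(series=[[[0, 0, 0], -8, 0.8], [[0, 0, 0], -16, 0.8], [[0, 0, 0], -24, 0.8], [[0, 0, 0], -32, 0.8], [[0, 0, 0], -32, 0.72], [[0, 0, 0], -32, 0.62], [[0, 0, 0], -32, 0.5], [[0, 0, 0], -32, 0.5], [[0, 0, 0], -32, 0.5]])

```text
time_s: 13.0
eef_pos: [467.7, -282.0, 164.3]
ee_rot: [-0.0, -0.039, 0.999, 0.0]
force: [-2.9, 3.5, 5.8]
grip_width: 0.648
```

>>> move_arm(series=[[[0, 0, 0], 6, 0.5], [[0, 0, 0], 12, 0.5], [[0, 0, 0], 18, 0.5], [[0, 0, 0], 24, 0.5], [[0, 0, 0], 31, 0.5], [[0, 0, 0], 31, 0.5], [[0, 0, 0], 31, 0.8], [[0, 0, 0], 31, 0.8], [[0, 0, 0], 31, 0.8]])

```text
time_s: 14.12
eef_pos: [467.8, -282.5, 163.8]
ee_rot: [0.0, 0.229, 0.973, -0.0]
force: [0.6, -1.3, -0.1]
grip_width: 0.8
```

```bash
cat > cap.py <<'E'
from h import *
from rig import ctrl
import sys
s=ctrl.sense();p,T=tool(s);m=ctrl.camera_model("wrist")
print(s['time_s'],p,T.round(3).tolist(),s['grip_width'],s['force'])
a,d=ctrl.capture("wrist");np.savez(f"w{sys.argv[1]}.npz",p=a,d=d,**m);cv2.imwrite(f"pics/w{sys.argv[1]}.png",a[:,:,::-1])
E
python3 cap.py 11; python3 rect.py w11.npz pics/r11.png
```

```text
14.125 [ 467.77742213 -282.53513694  163.79973067] [[-0.895, 0.446, 0.0], [0.446, 0.895, -0.0], [-0.0, -0.0, -1.0]] 0.7996935983809086 [ 0.62448786 -1.33313288 -0.09628318]
```

View pics/r11.png

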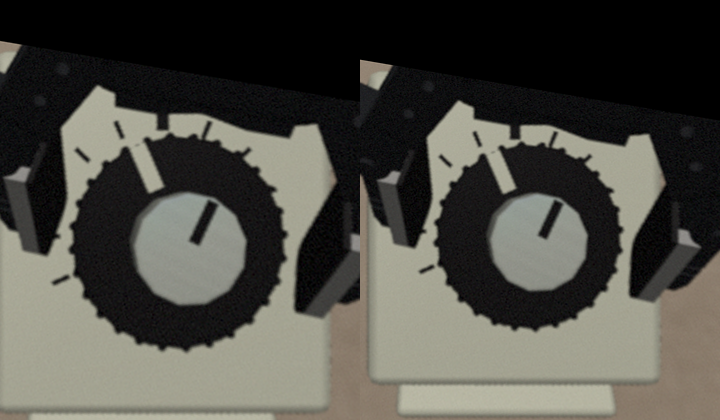

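The ring is at about 24° and the inner mark is unchanged. One more, slightly longer stroke.

>>> move_arm(series=[[[0, 0, 0], -8, 0.8], [[0, 0, 0], -16, 0.8], [[0, 0, 0], -24, 0.8], [[0, 0, 0], -34, 0.8], [[0, 0, 0], -34, 0.72], [[0, 0, 0], -34, 0.62], [[0, 0, 0], -34, 0.5], [[0, 0, 0], -34, 0.5], [[0, 0, 0], -34, 0.5]])

```text
time_s: 15.3
eef_pos: [467.7, -282.0, 164.3]
ee_rot: [-0.0, -0.064, 0.998, 0.0]
force: [-2.6, 2.4, 6.3]
grip_width: 0.647
```

>>> move_arm(series=[[[0, 0, 0], 6, 0.5], [[0, 0, 0], 12, 0.5], [[0, 0, 0], 18, 0.5], [[0, 0, 0], 24, 0.5], [[0, 0, 0], 30, 0.5], [[0, 0, 0], 36, 0.5], [[0, 0, 0], 36, 0.5], [[0, 0, 0], 36, 0.8], [[0, 0, 0], 36, 0.8], [[0, 0, 0], 36, 0.8]])

```text
time_s: 16.55
eef_pos: [467.8, -282.5, 163.8]
ee_rot: [0.0, 0.246, 0.969, -0.0]
force: [0.2, -0.2, -0.0]
grip_width: 0.803
```

```bash
python3 cap.py 12; python3 rect.py w12.npz pics/r12.png
```

```text
16.55 [ 467.77885163 -282.52903612  163.82029546] [[-0.879, 0.477, 0.0], [0.477, 0.879, -0.0], [-0.0, -0.0, -1.0]] 0.8027498700163134 [ 0.2484275  -0.18421131 -0.02482252]
```

View pics/r12.png

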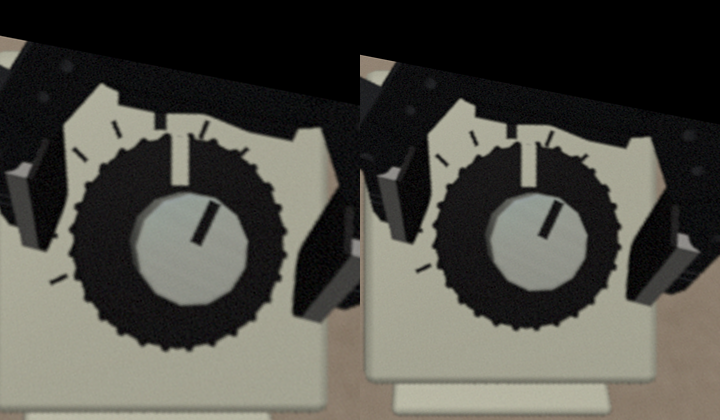

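The ring line is now vertical in the rectified frame, at about 0°. Retreat to the earlier viewing pose and check.

>>> move_arm(series=[[[0, 0, -15], 0, 0.9], [[0, 0, -50], 0, 1], [[0, 0, -90], -8, 1], [[0, 0, -126], -16, 1], [[0, 0, -126], -16, 1], [[0, 0, -126], -16, 1]])

```text
time_s: 17.35
eef_pos: [467.6, -282.2, 289.7]
ee_rot: [-0.0, 0.109, 0.994, 0.0]
force: [-0.1, 0.5, -0.6]
grip_width: 1.0
```

```bash
python3 cap.py 13; python3 ring.py w13.npz pics/r13.png
python3 - <<'E'
from h import *
from rig import ctrl
b,d=ctrl.capture("scene");a=cv2.imread("pics/r13.png")
o=np.zeros((420,1300,3),np.uint8)
cv2.imwrite("pics/s13.png",cv2.resize(b[90:250,250:450,::-1],(750,600),interpolation=cv2.INTER_CUBIC))
E
```

```text
17.35 [ 467.56735663 -282.24245933  289.69642997] [[-0.976, 0.216, -0.0], [0.216, 0.976, 0.0], [0.0, 0.0, -1.0]] 0.9998121129597255 [-0.14598293  0.51180031 -0.63671767]
tilt 35.0 yaw -12.33 rect ((-8.027992248535156, 0.045505523681640625), (110.00379180908203, 118.22867584228516), 89.98278045654297) fc [ 483.8 -285.7   85.8]
10 34 285 slope [ 3.6 23.3 27.3] y [-25.9  -0.1  26.1]
36 42 2697 slope [-24.6   5.5  25.1] y [-24.7  -0.   24.8]
50 60 941 slope [-10.9   0.9  11.4] y [-10.9   0.1  10.9]
```

View pics/r13.png

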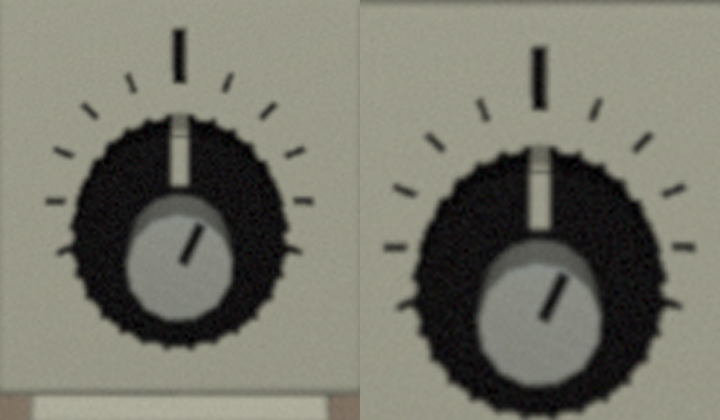

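View pics/s13.png

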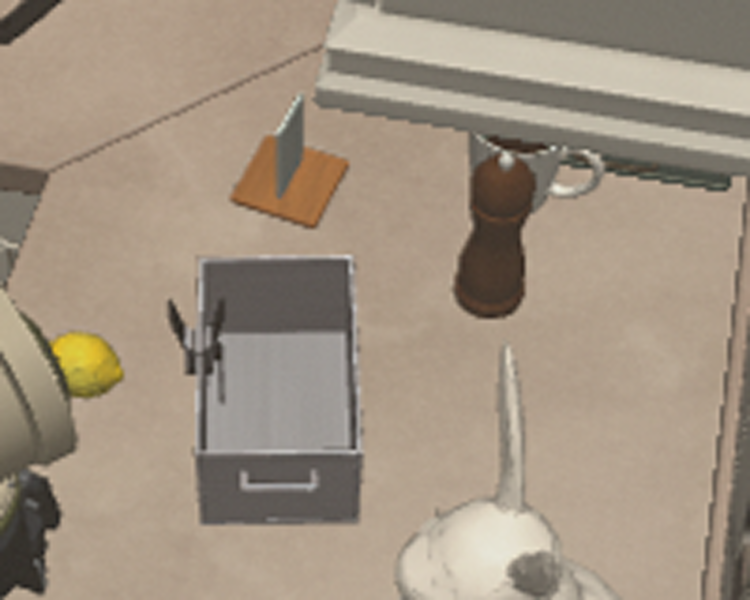

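The ring's line at (180,150) points straight at the long mark at (180,55). The inner mark, from (183,264) to (201,226), is where it was. The clip is on the near wall with its rod inside, and the mug, mill and lemon are in place. Handing in.

```bash
python3 -c "
from rig import ctrl
print(ctrl.finish_job())"
```

```text
the job is handed in; nothing more can be done
None
```

I clipped the probe onto the tub's near long wall and turned the outer ring to the long mark, then handed the job in. The clock read 17.35 s of the 54 s at my last reading. `finish_job` gave no verdict, so what follows rests on my last pictures and readings.

- **Clip:** I squeezed it off the stand and released it on the near wall within a few millimetres of its middle. By the tool height, the jaws should sit about 11 mm below the top edge. It looks upright, with its levers even on both sides of the wall and the rod hanging inside. I did not measure the clamping force or the clip's tilt.
- **Ring:** I turned it in three gripped strokes, reading about 65°, then 44°, 24° and 0°. The last view from straight above shows the white line within a degree or two of the long mark (the tolerance is 8°).
- **Inner knob:** its mark reads the same as before, about 25° clockwise of the long mark.
- **Mug, mill and lemon:** they look unmoved by eye, but I did not measure them.
- **Arm:** it ended about 125 mm above the console with the gripper open. The force reading was about zero, so it was touching nothing.

None of these checks failed. Early on, the two fixed cameras disagreed by about 5 to 12 mm across the objects, so I used close wrist-camera views for all the final positions.

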